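# Free a centrifuge lid locked by a power cut

## Task

The power has failed with samples shut in the centrifuge. Take the release key from its parking hole in the deck, feel along the bottom of the slot with its pin until it drops into the socket of the hidden lock bar, and draw the bar to the left until the lid springs up. Then put the key back in its parking hole, standing upright with its flange down on the deck, and leave the bottle, beaker and dish where they are.

Things in the scene. Friction and masses are not known exactly. Their poses are not given: they have to be found in the camera images.
- centrifuge: White and grey bench centrifuge, 320 (x) x 240 (y) x 130 mm high, fixed. Origin: on the worktop under it; x runs from its front panel (toward the robot) to its rear hinge, y to its left, z up. Behind the panel is a flat deck, top at z = 105 mm, x -122 to -45, y -106 to 106 mm, with a slot and a round hole. Shut lid: front lip at x = -53, top at z = 130 mm. Side rims rise 3 mm over the deck.
- slot (a point): Centre of the slot at the deck's top (centrifuge frame: -72, 0, 105 mm); axes as the centrifuge. The slot is 14 mm wide (x), 82 mm long (y), cut straight through the deck, which is 10 mm thick.
- slot_floor (a point): Bottom of the slot, 11 mm below the deck's top: the flat smooth top (friction 0.15) of the sliding black lock bar. The bar has one socket, 14 mm along the slot, 16 mm across, 12 mm deep. The bar stopped at random when the power failed: the socket's centre is somewhere from y = -32 to +13 mm of the slot's centre (negative is right), unmeasured. A pin in it reaches 23 mm below the deck's top.
- slot_left (a point): Left (+y) end of the slot, at the deck's top, y = +41 mm from the slot's centre. The bar slides along the slot, stiffly (5 N), and stays where it is left. It lets the lid go once its socket's centre has been drawn left to y = +27 mm of the slot's centre (14 mm short of this end); its own stop is at y = +32 mm.
- park (a point): Centre of the key's parking hole at the deck's top surface (centrifuge frame: x = -102, y = -70, z = 105 mm): round, 14 mm wide, through the 10 mm deck, empty for 60 mm below.
- key: Release key, loose, 113 mm long, 0.08 to 0.15 kg; starts upright in the parking hole, flange on the deck, turned up to 0.5 rad from the centrifuge. Origin: on its axis, underside of the flange; z up the handle, x and y square to the handle's flats. Steel pin 8 mm thick, 48 mm long, below the origin; black flange 28 mm wide, 6 mm thick; black square handle 20 x 20 mm from z = 6 to 65 mm.
- key_tip (a point): End of the key's pin, 48 mm below the key's origin on its axis.
- lid (a joint): Angle of the lid about its rear hinge, rad: 0 shut and locked; when the lock lets go a spring lifts it slowly by itself to 0.4 to 0.5 (front edge some 80 mm up, moving back from the slot).
- bottle: Amber reagent bottle with orange cap, 51 mm wide, 89 mm high, right of the centrifuge. Origin: centre of its underside. To be left alone.
- beaker: Small glass beaker, 45 mm wide, 57 mm high, left of the centrifuge. Origin: centre of its underside. To be left alone.
- dish: Covered glass culture dish, 60 mm wide, 14 mm high, in front of the centrifuge. Origin: centre of its underside. To be left alone.
Mind the look-alikes: they are no part of the job. Of the things like the key, leave any that is pink; of the rest the smaller one is meant.

How it is judged (in metres and radians):
On the way, in this order (a step that is already met when the one before it is completed fails the run):
1. the key's pin has dropped at least 8 mm into the lock bar's socket (19 mm below the deck top, inside the slot) with the lid still shut (z of key_tip in the frame of centrifuge below 0.086 m and x of key_tip in the frame of centrifuge between -0.082 and -0.062 m and y of key_tip in the frame of centrifuge between -0.043 and 0.043 m and value of joint lid below 0.05 rad), for 0.1 s.
2. the lid has sprung up (over 0.25 rad) (value of joint lid above 0.25 rad), for 0.2 s.
At the end, for the whole second after the job is handed in: The lid stands open by more than 0.25 rad, and the key is back in its parking hole at rest: within 8 mm of the hole's axis, upright within 0.1 rad, flange within 3 mm of the deck (value of joint lid above 0.25 rad and horizontal distance between key and park below 0.008 m and z of key in the frame of park between -0.003 and 0.003 m and angle between key's own z axis and vertical below 0.1 rad and linear speed of key below 0.02 m/s); the robot touches nothing.
It fails at once if bottle shifted by more than 25 mm (distance of bottle from where it was at the start of the episode above 0.025 m).
It fails at once if beaker shifted by more than 25 mm (distance of beaker from where it was at the start of the episode above 0.025 m).
It fails at once if dish shifted by more than 25 mm (distance of dish from where it was at the start of the episode above 0.025 m).
It also fails if it takes over 54 s, if anything falls off the work surface, if the arm or the gripper's body presses on something with over 40 N, if the wrist force passes 120 N, or if a joint passes its speed limit or range.

## Robot

A 6-joint arm with a two-finger parallel gripper is mounted at the origin on a cart in front of the work surface, level with it; the furniture and walls round the work are solid. World frame = base frame: x ahead of the robot, y to its left, z up, the work surface at z = 0. Lengths are in mm, angles in rad, forces in N, time in s.
With the tool pointing down it reaches from about 300 to 850 mm from the base axis. Payload 5.4 kg.
Tool frame: the origin (TCP) lies midway between the tips of the shut fingers; the grasp point (between the pads) lies 19 mm behind it (grip_point_offset is the distance from the TCP to the grasp point, in mm); z points along the fingers, y is the line along which they close (so a half turn about z gives the same grasp; the last joint's range is limited). The gripper opens to 85 mm and grips with 20 to 120 N. Pads are 22 mm wide; open, the fingers measure 114 mm over their backs; the gripper's body (76 mm by 85 mm) begins 54 mm behind the grasp point. The pads swing forward as they close: fully open they stand 13 mm farther back than shut.
Start: joints at [-1.355, 0.158, 1.597, -0, 1.386, -0.21], TCP at [237.479, -523.651, 231.299] pointing down, gripper open.
Joint ranges: [-2.91, 2.91], [-0.94, 2.29], [0.18, 2.7], [-1.29, 4.43], [0.17, 2.64], [-3, 3]. Speed limits (rad/s): [2.57, 2.57, 3.14, 3.14, 3.14, 3.14].

## Interface

Orientations are given as a unit quaternion [w, x, y, z].
In Python, from bench import * gives the robot as it stands. The module is installed in compiled form; this text tells all that it offers.
- The arm moves only by the tool move_arm, never from a script. Its argument "commands" is a list of rows, each an object with "grip": the closure, from 0 (fully open) to 1 (shut); "linear": the shift along the tool's x, y, z scaled (see below), a list of three; "yaw": the turn about the tool's z scaled (see below). A call has 1 to 20 rows; each row shifts and turns the commanded pose from where the row before left it, along the tool's axes as they then stand; what a row does not reach is not made up. The controller multiplies each number of a shift by 400 mm and each number of a turn by 30 degrees. A row lasts 1/10 s, in which the tool goes at most 50 mm and 8.59 degrees, less where a joint would pass 70% of its speed; a pose out of reach is approached as far as the arm can. A call with a number of a shift or a turn outside -1 to 1 is refused whole. A call with a gripper value outside its range is refused whole. The fingers move at their own pace and stop on an object; the grip force is fixed at half the most. Time passes only in rows, so rows that do not move let the fingers close. It gives the time, the measured TCP pose, the force, the opening and the grip force at its end, in the units of the state.
- read_state(): the state, without advancing time (a new reading comes with each control period).
- get_image(name): name is "side" or "top" or "wrist"; returns (picture, depth): 400x640x3 uint8, red, green, blue; 400x640 float32, mm along the optical axis (not along the pixel's ray), 0 where there is no reading.
- camera_params(name): a dict with "mtx" (3x3 intrinsics, pixels), "R" (3x3) and "t" (3): a world point X has camera coordinates R X + t. Camera axes: x right, y down, z forward; pixel columns grow to the right and rows downward; lengths in mm; the calibration is good to about 2 mm. A picture is of the moment at which its call begins: read the wrist's pose just before it. camera_params takes no time and is no camera call; for the wrist camera it gives the pose at the moment of the call.
- sign_off(): hands the job in; it is judged then, once.
Trained networks look in the newest picture that a camera, given by its name, has taken for a name from the list of things; names that differ only in an ending like _2 or _b are one class to them, and where a whole thing is asked for, a point or a joint stands for the part that bears it (a point fixed in the world has none). Each returns a list of dicts, best first, with "p" (0 to 1); they miss things now and then, are a little off and sometimes report something else, mostly with a low value. They report only what shows in the picture. A call takes as long as a camera call. They do not tell look-alikes from the thing itself.
- cut_out(thing, camera): "mask" (400x640 bool, what is visible of it).
- pinpoint(thing, camera): "location" ([x, y, z] in mm, in world coordinates, good to about 4 mm: a listed point, or the origin of a listed thing).
The state is a dict: "t": time; "qpos": joint angles; "joint_vel": joint speeds; "tau": joint torques, N m; "tcp_pos": TCP position; "eef_rot": TCP orientation; "contact_force": force on the tool from outside, world axes, zero at the start; "wrist_torque": the same for the moment, N m; "width": finger opening in mm; "grip_force": force on a finger pad.
Only numpy, scipy, OpenCV 4.12 (cv2) and the standard library are available. Lean on these libraries where they do the work, as an engineer would, in place of code of your own. Each camera call takes 0.05 s, during which the arm holds its last target. There are 200 camera calls.

## Working session

There is one attempt and no reset: what is moved stays moved. The work goes in short steps, Python scripts to look and compute and a tool call to move; the robot and the scene stay as the last step left them, time stands still between calls to the robot, and variables do not carry over. Pictures are saved under pics/ and viewed, at most 10 in all, crops included, and the job is handed in when it is done.

Besides the shell and the picture viewer there is one more tool, called after ">>>" in YAML: its name, and indented under it one key for each argument. move_arm: Moves the arm, as the interface text tells. Its arguments: {"type":"object","properties":{"commands":{"type":"array","items":{"type":"object","properties":{"grip":{"type":"number"},"linear":{"type":"array","items":{"type":"number","minimum":-1,"maximum":1}},"yaw":{"type":"number","minimum":-1,"maximum":1}}}}},"required":["commands"]}

```bash
mkdir -p pics; cat > h.py <<'E'
from bench import *
import numpy as np, cv2
def snap(cam,fn):
    im,d=get_image(cam); cv2.imwrite('pics/'+fn,im[:,:,::-1]); return im,d
def w(cam,u,v,z):
    P=camera_params(cam); R=np.array(P['R']);t=np.array(P['t']);K=np.array(P['mtx'])
    return R.T@(np.linalg.inv(K)@[u,v,1]*z-t)
E
python3 - <<'E'
from h import *
print(read_state())
for c in ['top','side']:
    im,d=snap(c,c+'1.png')
    for th in ['key','park','slot','slot_left','centrifuge','key_tip']:
        print(c,th,[(round(x['p'],2),np.round(x['location'],0).tolist()) for x in pinpoint(th,c)][:4])
a=cv2.imread('pics/top1.png');b=cv2.imread('pics/side1.png')
E
```

```text
{'t': 0.0, 'qpos': array([-1.35512502e+00,  1.59065243e-01,  1.59824003e+00,  2.86544828e-05,
        1.38619836e+00, -2.10099442e-01]), 'joint_vel': array([-0.00112362,  0.00053958,  0.00122644, -0.00266312, -0.00014396,
        0.00175926]), 'tau': array([ 2.72751626e-03, -3.96003985e+01, -3.31427693e+01, -7.92705737e-05,
        8.28156306e-03,  2.88276837e-06]), 'tcp_pos': array([ 237.34559058, -523.06870904,  230.30389887]), 'eef_rot': array([-9.55524600e-04,  9.77425472e-01,  2.11278332e-01,  1.14193268e-05]), 'contact_force': array([-0.31566145,  0.23291419,  0.46053797]), 'wrist_torque': array([-0.00087426,  0.02267927,  0.01759454]), 'grip_force': 0.0, 'width': 85.43811835842467}
top key [(0.71, [413.0, -103.0, 60.0]), (0.63, [532.0, -109.0, 106.0]), (0.56, [410.0, -181.0, 44.0]), (0.38, [559.0, -230.0, -0.0])]
top park [(0.69, [534.0, -115.0, 105.0])]
top slot [(0.97, [563.0, -37.0, 103.0])]
top slot_left [(0.96, [559.0, 1.0, 104.0])]
top centrifuge [(0.63, [636.0, -39.0, -2.0])]
top key_tip []
side key [(0.69, [407.0, -98.0, 62.0]), (0.61, [534.0, -109.0, 107.0]), (0.55, [410.0, -178.0, 50.0])]
side park [(0.82, [534.0, -107.0, 106.0]), (0.5, [634.0, -42.0, 3.0])]
side slot [(0.74, [566.0, -44.0, 104.0]), (0.66, [424.0, 12.0, 2.0])]
side slot_left [(0.87, [563.0, 4.0, 104.0])]
side centrifuge [(0.74, [632.0, -39.0, 2.0]), (0.44, [561.0, -41.0, 92.0])]
side key_tip [(0.9, [410.0, -103.0, 3.0]), (0.82, [409.0, -182.0, -1.0])]
```

View pics/top1.png

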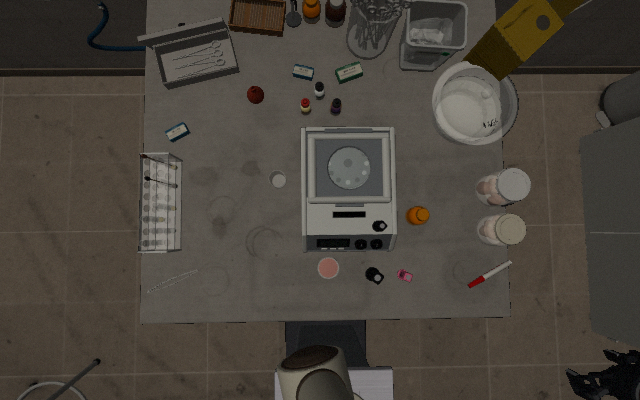

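View pics/side1.png

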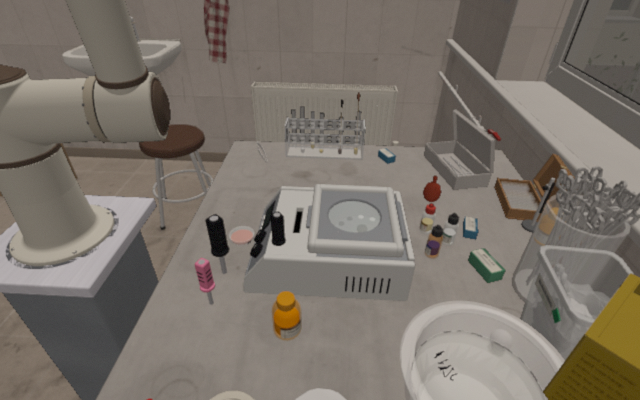

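The key is the black one standing in the deck at about (533, -109); the larger black one and the pink one stand on the table in front. I'll move over it for a closer look.

>>> move_arm:
  commands:
    - {"grip": 0, "linear": [0, 0, -0.05], "yaw": 0.2035}
    - {"grip": 0, "linear": [0, 0, -0.05], "yaw": 0.2035}
    - {"grip": 0, "linear": [0, 0, -0.05], "yaw": 0.2035}
    - {"grip": 0, "linear": [0, 0, -0.05], "yaw": 0.2035}
    - {"grip": 0, "linear": [0.045, -0.074, 0], "yaw": 0}
    - {"grip": 0, "linear": [0.045, -0.074, 0], "yaw": 0}
    - {"grip": 0, "linear": [0.045, -0.074, 0], "yaw": 0}
    - {"grip": 0, "linear": [0.045, -0.074, 0], "yaw": 0}
    - {"grip": 0, "linear": [0.045, -0.074, 0], "yaw": 0}
    - {"grip": 0, "linear": [0.045, -0.074, 0], "yaw": 0}
    - {"grip": 0, "linear": [0.045, -0.074, 0], "yaw": 0}
    - {"grip": 0, "linear": [0.045, -0.074, 0], "yaw": 0}
    - {"grip": 0, "linear": [0.045, -0.074, 0], "yaw": 0}
    - {"grip": 0, "linear": [0.045, -0.074, 0], "yaw": 0}
    - {"grip": 0, "linear": [0.045, -0.074, 0], "yaw": 0}
    - {"grip": 0, "linear": [0.045, -0.074, 0], "yaw": 0}
    - {"grip": 0, "linear": [0.045, -0.074, 0], "yaw": 0}
    - {"grip": 0, "linear": [0.045, -0.074, 0], "yaw": 0}
    - {"grip": 0, "linear": [0, 0, 0], "yaw": 0}
    - {"grip": 0, "linear": [0, 0, 0], "yaw": 0}

```text
t: 2.7
tcp_pos: [489.7, -109.0, 311.3]
eef_rot: [0.0, 1.0, 0.001, -0.0]
contact_force: [0.0, 0.3, -0.3]
width: 85.6
grip_force: 0.0
```

```bash
python3 - <<'E'
from h import *
s=read_state();print(s['tcp_pos'],s['eef_rot'],s['width'])
P=camera_params('wrist');print(-np.array(P['R']).T@P['t'],P['R'])
im,d=snap('wrist','w1.png')
for th in ['key','park','slot','slot_left','centrifuge']:
        print(th,[(round(x['p'],2),np.round(x['location'],1).tolist()) for x in pinpoint(th,'wrist')][:4])
np.save('d1.npy',d)
E
```

```text
[ 489.71298683 -108.98646567  311.28658492] [ 1.68104338e-04  9.99999786e-01  6.19209868e-04 -1.27374058e-04] 85.58581875543128
[ 569.59956784 -109.92058089  453.95049946] [[ 1.35924089e-03 -9.99998759e-01  7.96002715e-04]
 [-9.49964668e-01 -1.04259618e-03  3.12355634e-01]
 [-3.12354416e-01 -1.18074100e-03 -9.49964907e-01]]
key [(0.9, [442.2, -135.5, 13.9]), (0.88, [535.0, -106.5, 106.5]), (0.77, [444.9, -169.2, 21.0])]
park [(0.6, [535.7, -112.2, 103.8])]
slot [(0.82, [565.6, -37.4, 106.2])]
slot_left [(0.97, [562.1, -1.8, 103.6]), (0.21, [537.8, -111.5, 103.5])]
centrifuge [(0.87, [641.6, -42.1, 1.3])]
```

View pics/w1.png

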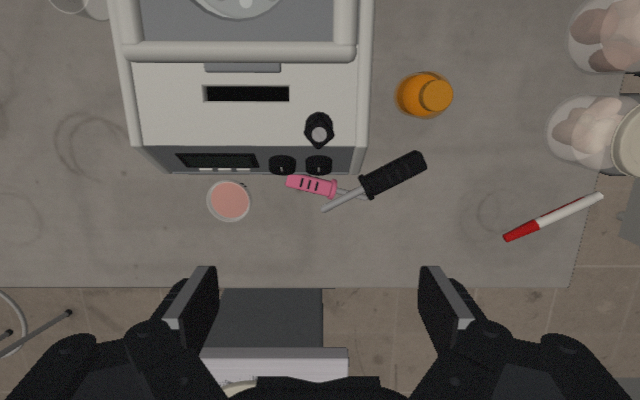

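The picture shows the key standing in the deck (319,132), the slot (246,94), the dish (229,200), the bottle (425,95). The look-alikes have toppled and lie in front, clear of the job. Next I measure the slot and handle precisely.

```bash
python3 - <<'E'
from h import *
P=camera_params('wrist');K=np.array(P['mtx']);R=np.array(P['R']);t=np.array(P['t'])
im=cv2.imread('pics/w1.png');d=np.load('d1.npy')
v,u=np.mgrid[:400,:640]
X=(np.linalg.inv(K)@np.stack([u*d,v*d,d]).reshape(3,-1)-t[:,None]) 
X=(R.T@X).T.reshape(400,640,3)
def onplane(pts,z):
    o=[]
    for (a,b) in pts:
        r=R.T@np.linalg.inv(K)@[a,b,1]; c=-R.T@t; o.append(c+r*(z-c[2])/r[2])
    return np.array(o)
print('K',K[0,0])
print('deck z',np.median(X[110:120,160:290,2]), 'table', np.median(X[180:200,30:80,2]))
g=im.max(2); m=np.zeros((400,640),np.uint8); m[80:106,195:297]=(g[80:106,195:297]<70)
r=cv2.minAreaRect(np.argwhere(m)[:,::-1].astype(np.float32)); print(r)
q=onplane(cv2.boxPoints(r),105); print(q.round(1), q.mean(0).round(1))
Z=X[:,:,2]; k=(Z>155)&(Z<185)&(u>290)&(u<350)&(v>90)&(v<160)
print('key z',np.percentile(Z[k],[1,50,95,99]) if k.any() else None,k.sum())
p=X[k]; top=p[p[:,2]>np.percentile(p[:,2],60)]
print(top.mean(0).round(1)); rr=cv2.minAreaRect(p[:,:2].astype(np.float32));print(rr)
big=cv2.resize(im[60:180,180:380],None,fx=4,fy=4,interpolation=cv2.INTER_CUBIC)
cv2.imwrite('pics/w1c.png',cv2.convertScaleAbs(big,alpha=1.6,beta=20))
for a,b in [(319,132),(319,120),(310,132),(328,132),(319,140)]: print(a,b,X[b,a].round(1),im[b,a])
E
```

```text
K 346.17718857952394
deck z 105.19862859009496 table 0.005108672644836456
((246.5, 92.99999237060547), (82.99998474121094, 13.999998092651367), -0.0)
[[557.4  -2.2 105. ]
 [570.2  -3.5 105. ]
 [570.1 -82.9 105. ]
 [557.2 -82.6 105. ]] [563.7 -42.8 105. ]
key z [157.44228037 169.904192   171.36685858 171.88554047] 619
[ 533.4 -111.6  170.8]
((533.0764770507812, -111.75078582763672), (19.908796310424805, 19.956607818603516), 39.727237701416016)
319 132 [ 534.5 -112.3  170.3] [131 132 135]
319 120 [ 543.9 -112.4  168.9] [25 26 27]
310 132 [ 534.3 -105.   168.8] [29 29 27]
328 132 [ 534.5 -119.6  170.1] [22 21 21]
319 140 [ 528.1 -112.3  170.9] [133 135 139]
```

View pics/w1c.png

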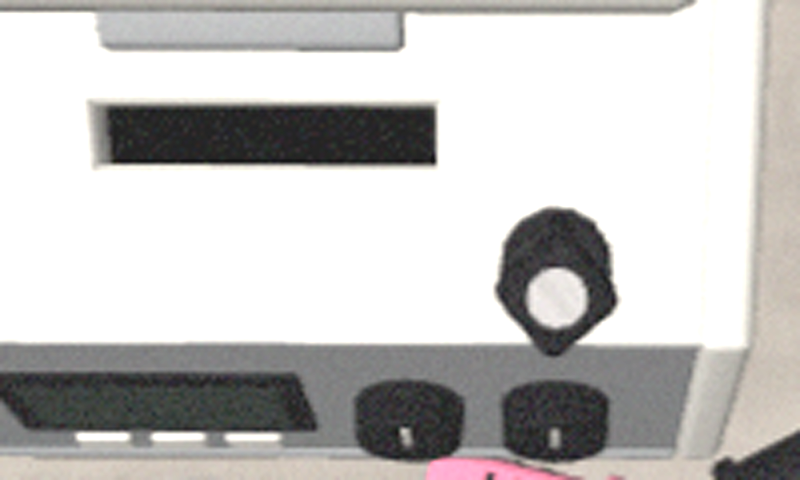

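>>> move_arm:
  commands:
    - {"grip": 0, "linear": [0.01, 0, 0.09], "yaw": 0}
    - {"grip": 0, "linear": [0.01, 0, 0.09], "yaw": 0}
    - {"grip": 0, "linear": [0, 0, 0], "yaw": 0}
    - {"grip": 0, "linear": [0, 0, 0], "yaw": 0}

```text
t: 3.4
tcp_pos: [497.3, -109.6, 239.7]
eef_rot: [-0.0, 1.0, -0.0, -0.0]
contact_force: [-0.0, 0.1, 0.2]
width: 85.5
grip_force: 0.0
```

```bash
python3 - <<'E'
from h import *
P=camera_params('wrist');K=np.array(P['mtx']);R=np.array(P['R']);t=np.array(P['t'])
im,d=snap('wrist','w2.png'); print(read_state()['tcp_pos'])
c=-R.T@t
def rect(z,x0,x1,y0,y1,s):
    # rectified plane view: image col -> -y, row -> -x
    nx=int((x1-x0)*s);ny=int((y1-y0)*s)
    r,cc=np.mgrid[:nx,:ny]; W=np.stack([x1-r/s,y1-cc/s,np.full(r.shape,z)]).reshape(3,-1)
    p=K@(R@W+t[:,None]); p=(p[:2]/p[2]).reshape(2,nx,ny).astype(np.float32)
    return cv2.remap(im[:,:,::-1].copy(),p[0],p[1],cv2.INTER_CUBIC)
A=rect(170,505,565,-145,-80,9); A=cv2.convertScaleAbs(A,alpha=2.5,beta=20)
B=rect(105,545,580,-95,10,6); print(A.shape,B.shape)
g=B.max(2)
m=(g<100).astype(np.uint8)
n,l,st,ce=cv2.connectedComponentsWithStats(m)
i=1+st[1:,4].argmax();print(st[i],ce[i]); x,y,ww,hh=st[i][:4]
print('slot x',580-y/6,580-(y+hh)/6,'y',10-x/6,10-(x+ww)/6)
C=np.zeros((600,600,3),np.uint8);C[:540,:585]=A[:, :585]; cv2.imwrite('pics/w2c.png',np.vstack([A[:,:585],cv2.resize(B,(585,int(585/3)))])[:600])
E
```

```text
[ 498.18532374 -109.97340845  241.07615703]
(540, 585, 3) (210, 630, 3)
[   57    55   496    86 42014] [305.59494454  97.56476413]
slot x 570.8333333333334 556.5 y 0.5 -82.16666666666667
```

View pics/w2c.png

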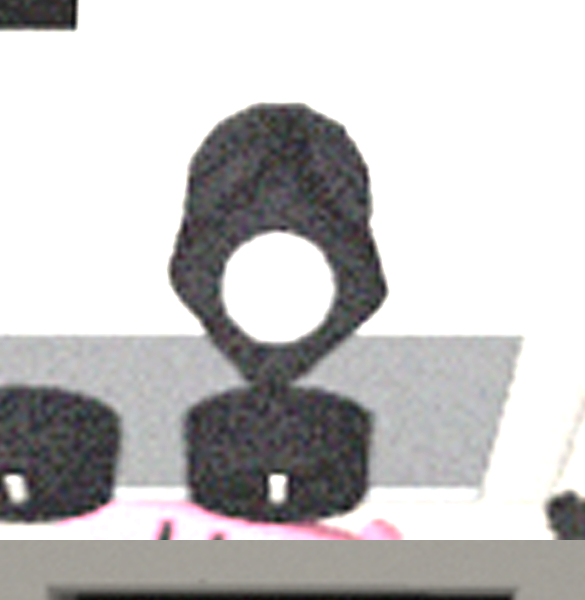

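The rectified view shows the handle top centred at (279,288), with corners at right (387,290), left (170,268) and bottom (270,385). The flats are therefore turned about +39.5° in world. Key axis is near (533.3, -111.4), slot centre near (563.6, -41.3).

>>> move_arm:
  commands:
    - {"grip": 0, "linear": [0.044, 0.002, 0], "yaw": 0}
    - {"grip": 0, "linear": [0.044, 0.0015, 0], "yaw": 0}
    - {"grip": 0, "linear": [0, 0, 0], "yaw": -0.263}
    - {"grip": 0, "linear": [0, 0, 0], "yaw": -0.263}
    - {"grip": 0, "linear": [0, 0, 0], "yaw": -0.263}
    - {"grip": 0, "linear": [0, 0, 0.05], "yaw": -0.263}
    - {"grip": 0, "linear": [0, 0, 0.05], "yaw": -0.263}
    - {"grip": 0, "linear": [0, 0, 0], "yaw": 0}
    - {"grip": 0, "linear": [0, 0, 0], "yaw": 0}

```text
t: 4.35
tcp_pos: [533.7, -111.2, 201.4]
eef_rot: [0.001, 0.942, 0.336, 0.001]
contact_force: [0.2, -1.3, 0.4]
width: 85.4
grip_force: 0.0
```

```bash
python3 - <<'E'
from h import *
s=read_state();print(s['tcp_pos'],s['eef_rot'],s['qpos'],s['contact_force'])
im,d=snap('wrist','w3.png')
E
```

```text
[ 533.68962982 -111.24952582  201.35825578] [8.81559431e-04 9.41960269e-01 3.35721917e-01 9.32400431e-04] [-4.27276390e-01  1.03817688e-01  1.71743608e+00  3.25245576e-05
  1.31777274e+00  4.58768203e-01] [ 0.22624191 -1.32347687  0.43346141]
```

View pics/w3.png

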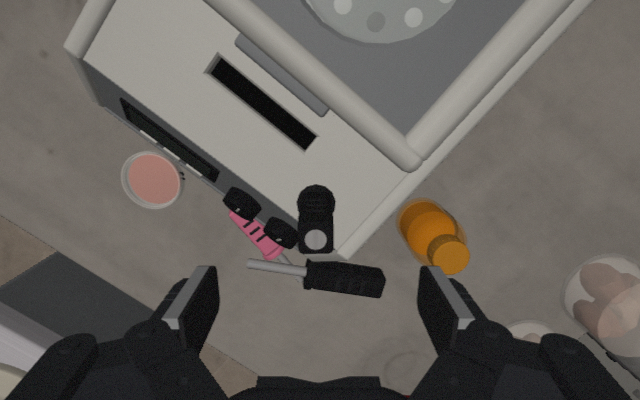

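Seen from here the handle (316,238) is square to the fingers and centred between them; now I descend and grip.

>>> move_arm:
  commands:
    - {"grip": 0, "linear": [0, 0, 0.044], "yaw": 0}
    - {"grip": 0, "linear": [0, 0, 0.044], "yaw": 0}
    - {"grip": 0, "linear": [0, 0, 0.044], "yaw": 0}
    - {"grip": 0, "linear": [0, 0, 0.044], "yaw": 0}
    - {"grip": 0, "linear": [0, 0, 0], "yaw": 0}
    - {"grip": 1, "linear": [0, 0, 0], "yaw": 0}
    - {"grip": 1, "linear": [0, 0, 0], "yaw": 0}
    - {"grip": 1, "linear": [0, 0, 0], "yaw": 0}
    - {"grip": 1, "linear": [0, 0, 0], "yaw": 0}
    - {"grip": 1, "linear": [0, 0, 0], "yaw": 0}
    - {"grip": 1, "linear": [0, 0, 0], "yaw": 0}

```text
t: 5.5
tcp_pos: [533.3, -111.0, 129.6]
eef_rot: [0.0, 0.941, 0.337, 0.0]
contact_force: [-0.4, 0.3, 3.2]
width: 19.2
grip_force: 58.8
```

>>> move_arm:
  commands:
    - {"grip": 1, "linear": [0, 0, -0.044], "yaw": 0}
    - {"grip": 1, "linear": [0, 0, -0.044], "yaw": 0}
    - {"grip": 1, "linear": [0, 0, -0.044], "yaw": 0}
    - {"grip": 1, "linear": [0, 0, -0.044], "yaw": 0}
    - {"grip": 1, "linear": [0, 0, 0], "yaw": 0.263}
    - {"grip": 1, "linear": [0, 0, 0], "yaw": 0.263}
    - {"grip": 1, "linear": [0, 0, 0], "yaw": 0.263}
    - {"grip": 1, "linear": [0, 0, 0], "yaw": 0.263}
    - {"grip": 1, "linear": [0, 0, 0], "yaw": 0.263}
    - {"grip": 1, "linear": [0.038, -0.044, 0], "yaw": 0}
    - {"grip": 1, "linear": [0.037, -0.044, 0], "yaw": 0}
    - {"grip": 1, "linear": [0, 0, 0], "yaw": 0}
    - {"grip": 1, "linear": [0, 0, 0], "yaw": 0}
    - {"grip": 1, "linear": [0, 0, 0], "yaw": 0}

```text
t: 6.9
tcp_pos: [562.3, -76.0, 198.9]
eef_rot: [0.0, 1.0, -0.0, -0.0]
contact_force: [0.5, 0.0, -1.1]
width: 19.6
grip_force: 58.7
```

```bash
python3 - <<'E'
from h import *
s=read_state();print(s['tcp_pos'],s['eef_rot'],s['contact_force'],s['width'])
snap('wrist','w4.png'); snap('side','s4.png')
a=cv2.imread('pics/w4.png');b=cv2.imread('pics/s4.png')
cv2.imwrite('pics/c4.png',np.hstack([cv2.resize(a[100:300,220:420],(400,400)),cv2.resize(b[150:280,220:350],(400,400))]))
E
```

```text
[562.31223229 -75.98405905 198.94509118] [ 1.27508195e-05  9.99999814e-01 -3.85610023e-04 -4.72077520e-04] [ 0.47062949  0.01633658 -1.06120788] 19.557495652739387
```

View pics/c4.png

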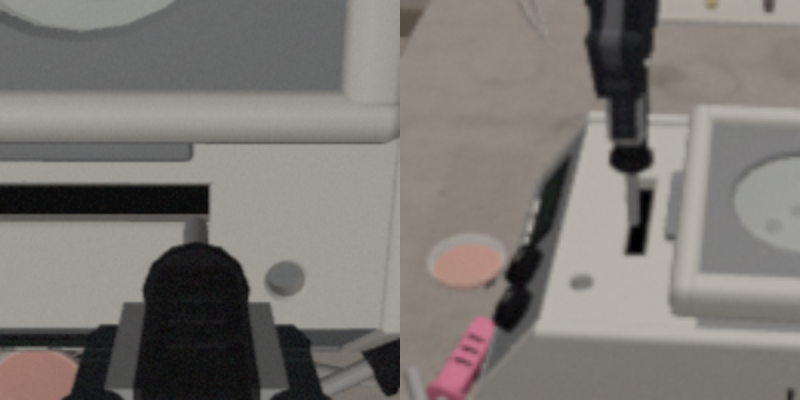

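The wrist crop shows the parking hole at (285,278) and the slot's right end at (209,200); the key hangs upright with its pin tip ahead. I'll check slot and hole against these pixels.

```bash
python3 - <<'E'
from h import *
P=camera_params('wrist');K=np.array(P['mtx']);R=np.array(P['R']);t=np.array(P['t']);c=-R.T@t
im=cv2.imread('pics/w4.png');g=im.max(2)
def pl(a,b,z=105):
    r=R.T@np.linalg.inv(K)@[a,b,1]; return (c+r*(z-c[2])/r[2]).round(1)
# hole
m=np.zeros(g.shape,np.uint8); m[228:250,351:376]=g[228:250,351:376]<125
q=np.argwhere(m);print('hole',pl(*q.mean(0)[::-1]), len(q), pl(q[:,1].min()-.5,239),pl(q[:,1].max()+.5,239))
for u in (240,300): print(u,list(zip(range(186,216),g[186:216,u].tolist())))
print(pl(324.5,200), g[198,315:335])
print(pl(324.5,192), pl(324.5,210))
E
```

```text
hole [ 534.1 -110.2  105. ] 273 [ 534.2 -102.4  105. ] [ 534.2 -117.3  105. ]
240 [(186, 156), (187, 158), (188, 159), (189, 161), (190, 158), (191, 121), (192, 71), (193, 28), (194, 10), (195, 11), (196, 16), (197, 21), (198, 15), (199, 10), (200, 16), (201, 10), (202, 10), (203, 18), (204, 14), (205, 10), (206, 10), (207, 84), (208, 90), (209, 93), (210, 102), (211, 145), (212, 144), (213, 153), (214, 158), (215, 157)]
300 [(186, 158), (187, 158), (188, 157), (189, 157), (190, 158), (191, 130), (192, 76), (193, 23), (194, 10), (195, 11), (196, 17), (197, 10), (198, 10), (199, 10), (200, 18), (201, 10), (202, 10), (203, 17), (204, 10), (205, 14), (206, 13), (207, 86), (208, 91), (209, 91), (210, 92), (211, 140), (212, 150), (213, 153), (214, 156), (215, 156)]
[564.9 -82.1 105. ] [ 12  20  13  17  15  12  17  14  10  87 142 158 160 159 159 161 158 158
 162 159]
[570.9 -82.  105. ] [557.3 -82.1 105. ]
```

>>> move_arm:
  commands:
    - {"grip": 1, "linear": [0.004, 0, 0.035], "yaw": 0}
    - {"grip": 1, "linear": [0, 0, 0.035], "yaw": 0}
    - {"grip": 1, "linear": [0, 0, 0], "yaw": 0}
    - {"grip": 1, "linear": [0, 0, 0], "yaw": 0}
    - {"grip": 1, "linear": [0, 0, 0], "yaw": 0}

```text
t: 7.5
tcp_pos: [564.6, -75.7, 171.5]
eef_rot: [0.0, 1.0, -0.0, 0.0]
contact_force: [-0.7, -0.1, -0.3]
width: 19.5
grip_force: 58.7
```

>>> move_arm:
  commands:
    - {"grip": 1, "linear": [0, 0, 0.005], "yaw": 0}
    - {"grip": 1, "linear": [0, 0, 0.003], "yaw": 0}
    - {"grip": 1, "linear": [0, 0, 0], "yaw": 0}
    - {"grip": 1, "linear": [0, 0, 0], "yaw": 0}

```text
t: 7.9
tcp_pos: [564.5, -75.6, 168.2]
eef_rot: [0.0, 1.0, -0.0, 0.0]
contact_force: [-0.5, -0.1, -0.7]
width: 19.3
grip_force: 58.7
```

>>> move_arm:
  commands:
    - {"grip": 1, "linear": [0, 0, 0.004], "yaw": 0}
    - {"grip": 1, "linear": [0, 0, 0], "yaw": 0}
    - {"grip": 1, "linear": [0, 0, 0], "yaw": 0}

```text
t: 8.2
tcp_pos: [564.4, -75.6, 166.4]
eef_rot: [-0.0, 1.0, -0.0, -0.0]
contact_force: [-0.4, 1.0, -0.8]
width: 19.1
grip_force: 58.7
```

>>> move_arm:
  commands:
    - {"grip": 1, "linear": [0, 0, 0.002], "yaw": 0}
    - {"grip": 1, "linear": [0, 0, 0], "yaw": 0}
    - {"grip": 1, "linear": [0, 0, 0], "yaw": 0}

```text
t: 8.5
tcp_pos: [564.4, -75.6, 165.7]
eef_rot: [-0.0, 1.0, -0.0, -0.0]
contact_force: [0.0, -0.2, -0.7]
width: 19.5
grip_force: 58.7
```

>>> move_arm:
  commands:
    - {"grip": 1, "linear": [0, 0, 0.003], "yaw": 0}
    - {"grip": 1, "linear": [0, 0, 0], "yaw": 0}
    - {"grip": 1, "linear": [0, 0, 0], "yaw": 0}

```text
t: 8.8
tcp_pos: [564.4, -75.2, 164.3]
eef_rot: [-0.0, 1.0, -0.0, -0.0]
contact_force: [-0.8, 1.9, -0.3]
width: 19.2
grip_force: 58.6
```

>>> move_arm:
  commands:
    - {"grip": 1, "linear": [0, 0, 0.003], "yaw": 0}
    - {"grip": 1, "linear": [0, 0, 0], "yaw": 0}
    - {"grip": 1, "linear": [0, 0, 0], "yaw": 0}

```text
t: 9.1
tcp_pos: [564.4, -75.2, 163.1]
eef_rot: [-0.0, 1.0, -0.0, -0.0]
contact_force: [0.7, 2.9, -1.4]
width: 19.0
grip_force: 58.6
```

>>> move_arm:
  commands:
    - {"grip": 1, "linear": [0, -0.003, 0.004], "yaw": 0}
    - {"grip": 1, "linear": [0, 0, 0.004], "yaw": 0}
    - {"grip": 1, "linear": [0, 0, 0], "yaw": 0}
    - {"grip": 1, "linear": [0, 0, 0], "yaw": 0}

```text
t: 9.5
tcp_pos: [564.4, -74.7, 160.1]
eef_rot: [0.0, 1.0, -0.0, -0.0]
contact_force: [-0.0, 0.2, -0.6]
width: 19.4
grip_force: 58.8
```

No floor resistance: the pin appears to have gone straight into the socket. I'll go deeper.

>>> move_arm:
  commands:
    - {"grip": 1, "linear": [0, 0, 0.005], "yaw": 0}
    - {"grip": 1, "linear": [0, 0, 0.005], "yaw": 0}
    - {"grip": 1, "linear": [0, 0, 0], "yaw": 0}
    - {"grip": 1, "linear": [0, 0, 0], "yaw": 0}

```text
t: 9.9
tcp_pos: [564.4, -74.4, 155.9]
eef_rot: [-0.0, 1.0, -0.0, -0.0]
contact_force: [-0.2, -0.0, -1.1]
width: 19.5
grip_force: 58.8
```

>>> move_arm:
  commands:
    - {"grip": 1, "linear": [0, 0, 0.003], "yaw": 0}
    - {"grip": 1, "linear": [0, 0, 0], "yaw": 0}
    - {"grip": 1, "linear": [0, 0, 0], "yaw": 0}

```text
t: 10.2
tcp_pos: [564.4, -74.4, 154.9]
eef_rot: [-0.0, 1.0, -0.0, -0.0]
contact_force: [-0.4, 0.5, -0.2]
width: 19.2
grip_force: 58.8
```

Depth about 12 mm below the slot floor, as the socket should give. Now I draw left.

>>> move_arm:
  commands:
    - {"grip": 1, "linear": [0, -0.015, 0], "yaw": 0}
    - {"grip": 1, "linear": [0, -0.015, 0], "yaw": 0}
    - {"grip": 1, "linear": [0, 0, 0], "yaw": 0}
    - {"grip": 1, "linear": [0, 0, 0], "yaw": 0}

```text
t: 10.6
tcp_pos: [564.6, -62.9, 155.0]
eef_rot: [0.001, 1.0, -0.0, 0.0]
contact_force: [-0.9, -5.6, -1.3]
width: 19.2
grip_force: 59.0
```

The 5.6 N drag matches the bar.

>>> move_arm:
  commands:
    - {"grip": 1, "linear": [0, -0.015, 0], "yaw": 0}
    - {"grip": 1, "linear": [0, -0.015, 0], "yaw": 0}
    - {"grip": 1, "linear": [0, -0.015, 0], "yaw": 0}
    - {"grip": 1, "linear": [0, -0.015, 0], "yaw": 0}
    - {"grip": 1, "linear": [0, -0.015, 0], "yaw": 0}
    - {"grip": 1, "linear": [0, -0.015, 0], "yaw": 0}
    - {"grip": 1, "linear": [0, -0.015, 0], "yaw": 0}
    - {"grip": 1, "linear": [0, -0.015, 0], "yaw": 0}
    - {"grip": 1, "linear": [0, 0, 0], "yaw": 0}
    - {"grip": 1, "linear": [0, 0, 0], "yaw": 0}

```text
t: 11.6
tcp_pos: [564.6, -14.6, 155.0]
eef_rot: [0.0, 1.0, -0.0, 0.0]
contact_force: [0.1, -3.7, -1.2]
width: 19.3
grip_force: 59.1
```

>>> move_arm:
  commands:
    - {"grip": 1, "linear": [0, -0.01, 0], "yaw": 0}
    - {"grip": 1, "linear": [0, -0.005, 0], "yaw": 0}
    - {"grip": 1, "linear": [0, 0, 0], "yaw": 0}
    - {"grip": 1, "linear": [0, 0, 0], "yaw": 0}
    - {"grip": 1, "linear": [0, 0, 0], "yaw": 0}

```text
t: 12.1
tcp_pos: [564.6, -8.6, 155.0]
eef_rot: [0.0, 1.0, -0.0, 0.0]
contact_force: [0.7, -4.6, -1.4]
width: 19.5
grip_force: 59.1
```

```bash
python3 - <<'E'
from h import *
im,d=snap('side','s5.png');w_,d2=snap('wrist','w5.png')
cv2.imwrite('pics/c5.png',np.hstack([cv2.resize(im[150:300,220:420],(400,300)),cv2.resize(w_,(400,300))])[:,:,::-1])
E
```

```text
(no output)
```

View pics/c5.png

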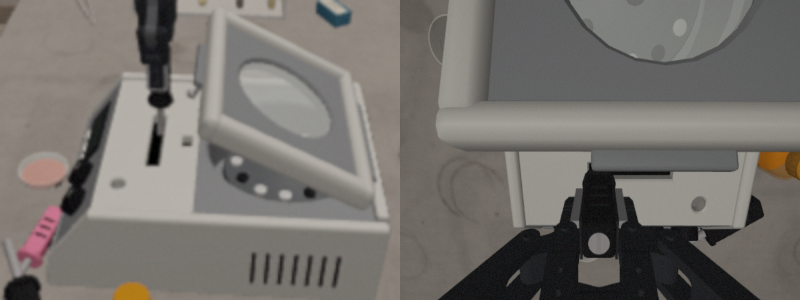

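The lid stands open. I'll lift the key out and carry it back over the parking hole.

>>> move_arm:
  commands:
    - {"grip": 1, "linear": [0, 0.006, 0], "yaw": 0}
    - {"grip": 1, "linear": [0, 0, -0.03], "yaw": 0}
    - {"grip": 1, "linear": [0, 0, -0.04], "yaw": 0}
    - {"grip": 1, "linear": [0, 0, -0.04], "yaw": 0}
    - {"grip": 1, "linear": [-0.0385, 0, 0], "yaw": 0}
    - {"grip": 1, "linear": [-0.0385, 0.05, 0], "yaw": 0}
    - {"grip": 1, "linear": [0, 0.07, 0], "yaw": 0}
    - {"grip": 1, "linear": [0, 0.07, 0], "yaw": 0}
    - {"grip": 1, "linear": [0, 0.06, 0], "yaw": 0}
    - {"grip": 1, "linear": [0, 0, 0], "yaw": 0}
    - {"grip": 1, "linear": [0, 0, 0], "yaw": 0}
    - {"grip": 1, "linear": [0, 0, 0], "yaw": 0}
    - {"grip": 1, "linear": [0, 0, 0], "yaw": 0}

```text
t: 13.5
tcp_pos: [533.7, -109.6, 199.0]
eef_rot: [-0.0, 1.0, 0.0, 0.0]
contact_force: [0.6, 0.5, -0.9]
width: 19.4
grip_force: 59.2
```

```bash
python3 - <<'E'
from h import *
s=read_state();print(s['tcp_pos'],s['eef_rot'],s['contact_force'],s['width'])
a,_=snap('wrist','w6.png'); b,_=snap('side','s6.png')
cv2.imwrite('pics/c6.png',np.hstack([cv2.resize(a[150:350,220:420],(400,400)),cv2.resize(b[160:260,220:320],(400,400))])[:,:,::-1])
E
```

```text
[ 533.70273753 -109.61339175  199.02912079] [-3.15628829e-04  9.99999855e-01  4.36435680e-04  2.68599394e-05] [ 0.62481825  0.45012684 -0.92098831] 19.430854241281867
```

View pics/c6.png

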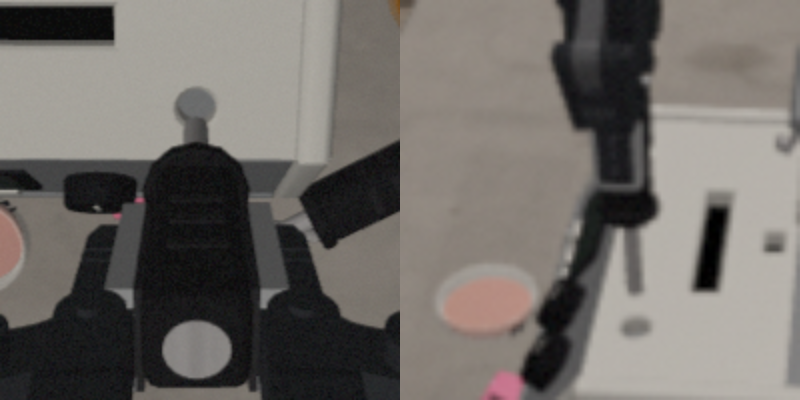

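The wrist crop shows the pin tip just below the hole (195,106) in line with it; the side crop shows the pin over the hole (635,325). I'll lower in stages.

>>> move_arm:
  commands:
    - {"grip": 1, "linear": [0, 0.003, 0.03], "yaw": 0}
    - {"grip": 1, "linear": [0, 0, 0.03], "yaw": 0}
    - {"grip": 1, "linear": [0, 0, 0.015], "yaw": 0}
    - {"grip": 1, "linear": [0, 0, 0], "yaw": 0}
    - {"grip": 1, "linear": [0, 0, 0], "yaw": 0}

```text
t: 14.1
tcp_pos: [533.5, -111.9, 168.6]
eef_rot: [-0.0, 1.0, -0.0, -0.0]
contact_force: [0.3, -0.5, -1.1]
width: 19.0
grip_force: 59.2
```

>>> move_arm:
  commands:
    - {"grip": 1, "linear": [0, -0.0015, 0.03], "yaw": 0}
    - {"grip": 1, "linear": [0, 0, 0.03], "yaw": 0}
    - {"grip": 1, "linear": [0, 0, 0.02], "yaw": 0}
    - {"grip": 1, "linear": [0, 0, 0], "yaw": 0}
    - {"grip": 1, "linear": [0, 0, 0], "yaw": 0}

```text
t: 14.6
tcp_pos: [533.6, -111.4, 136.6]
eef_rot: [-0.0, 1.0, -0.0, -0.0]
contact_force: [-0.1, -0.2, -0.2]
width: 19.1
grip_force: 59.3
```

>>> move_arm:
  commands:
    - {"grip": 1, "linear": [0, 0, 0.0075], "yaw": 0}
    - {"grip": 1, "linear": [0, 0, 0], "yaw": 0}
    - {"grip": 1, "linear": [0, 0, 0], "yaw": 0}

```text
t: 14.9
tcp_pos: [533.8, -111.5, 134.1]
eef_rot: [0.0, 1.0, -0.0, 0.0]
contact_force: [-0.3, -0.2, -0.8]
width: 19.5
grip_force: 59.3
```

>>> move_arm:
  commands:
    - {"grip": 1, "linear": [0, 0, 0.006], "yaw": 0}
    - {"grip": 1, "linear": [0, 0, 0], "yaw": 0}
    - {"grip": 1, "linear": [0, 0, 0], "yaw": 0}

```text
t: 15.2
tcp_pos: [533.6, -111.3, 131.4]
eef_rot: [-0.0, 1.0, -0.0, -0.0]
contact_force: [-0.1, -0.2, -2.5]
width: 19.5
grip_force: 59.3
```

>>> move_arm:
  commands:
    - {"grip": 1, "linear": [0, 0, 0.003], "yaw": 0}
    - {"grip": 1, "linear": [0, 0, 0], "yaw": 0}
    - {"grip": 1, "linear": [0, 0, 0], "yaw": 0}

```text
t: 15.5
tcp_pos: [533.6, -111.4, 130.3]
eef_rot: [-0.0, 1.0, -0.0, -0.0]
contact_force: [0.5, -0.3, -1.8]
width: 19.2
grip_force: 59.3
```

>>> move_arm:
  commands:
    - {"grip": 1, "linear": [0, 0, 0.003], "yaw": 0}
    - {"grip": 1, "linear": [0, 0, 0], "yaw": 0}
    - {"grip": 1, "linear": [0, 0, 0], "yaw": 0}

```text
t: 15.8
tcp_pos: [533.9, -111.4, 129.6]
eef_rot: [0.0, 1.0, -0.0, 0.0]
contact_force: [-1.2, 0.4, 3.3]
width: 19.2
grip_force: 59.8
```

>>> move_arm:
  commands:
    - {"grip": 0.6, "linear": [0, 0, 0], "yaw": 0}
    - {"grip": 0.3, "linear": [0, 0, 0], "yaw": 0}
    - {"grip": 0, "linear": [0, 0, 0], "yaw": 0}
    - {"grip": 0, "linear": [0, 0, 0], "yaw": 0}
    - {"grip": 0, "linear": [0, 0, 0], "yaw": 0}
    - {"grip": 0, "linear": [0, 0, 0], "yaw": 0}
    - {"grip": 0, "linear": [0, 0, 0], "yaw": 0}
    - {"grip": 0, "linear": [0, 0, 0], "yaw": 0}

```text
t: 16.6
tcp_pos: [533.6, -111.4, 129.1]
eef_rot: [-0.0, 1.0, -0.0, -0.0]
contact_force: [0.4, 0.1, -0.5]
width: 85.3
grip_force: 0.0
```

>>> move_arm:
  commands:
    - {"grip": 0, "linear": [0, 0, -0.03], "yaw": 0}
    - {"grip": 0, "linear": [0, 0, -0.06], "yaw": 0}
    - {"grip": 0, "linear": [0, 0, -0.09], "yaw": 0}
    - {"grip": 0, "linear": [-0.06, 0, -0.09], "yaw": 0}
    - {"grip": 0, "linear": [0, 0, 0], "yaw": 0}
    - {"grip": 0, "linear": [0, 0, 0], "yaw": 0}
    - {"grip": 0, "linear": [0, 0, 0], "yaw": 0}

```text
t: 17.3
tcp_pos: [509.3, -111.1, 236.4]
eef_rot: [-0.0, 1.0, -0.0, -0.001]
contact_force: [-0.3, 0.3, -1.0]
width: 85.2
grip_force: 0.0
```

```bash
python3 - <<'E'
from h import *
a,d=snap('wrist','w7.png'); b,_=snap('side','s7.png')
print([(round(x['p'],2),np.round(x['location'],1).tolist()) for x in pinpoint('key','side')])
cv2.imwrite('pics/c7.png',np.hstack([cv2.resize(a,(480,300)),cv2.resize(b[150:290,220:360],(300,300))])[:,:,::-1])
E
```

```text
[(0.85, [439.9, -131.0, 14.7]), (0.77, [441.3, -165.9, 16.1]), (0.64, [531.5, -107.1, 106.4]), (0.23, [422.4, 10.6, 1.3])]
```

View pics/c7.png

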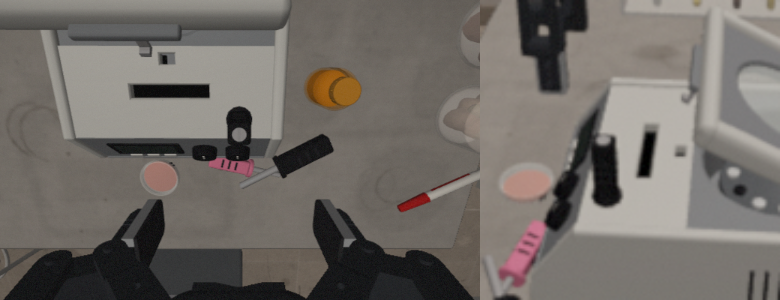

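The key stands upright in its hole (239,125 in the wrist view), its flange on the deck. The lid is open, the bottle and dish are where they were, and the gripper is clear. I'm handing in.

```bash
python3 -c "
from bench import *
print(sign_off())"
```

```text
the job is handed in; nothing more can be done
None
```

The job is handed in at about 17 s of the 54 s: the lid sprang open, the key is back upright in its parking hole with its flange on the deck, and the arm never went near the bottle, beaker or dish; no verdict came back.

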